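# Put the mixed-up components back on their own shadow plates

### The arm

A 7-joint arm with a two-finger parallel gripper is mounted at the origin on a cart in front of the work surface, level with it; the furniture and walls round the work are solid. World frame = base frame: x ahead of the robot, y to its left, z up, the work surface at z = 0. Lengths are in m, angles in rad, forces in N, time in s.
With the tool pointing down it reaches from about 0.4 to 0.875 m from the base axis. Payload 19.3 kg.
Tool frame: the origin (TCP) lies at the very end of the fingers, on their centre line; the grasp point (between the pads) lies bot.pinch_z behind it (bot.pinch_z is the distance from the TCP to the grasp point, in m); z points along the fingers, y is the line along which they close (so a half turn about z gives the same grasp; the last joint's range is limited). The gripper opens to 85 mm and grips with 20 to 120 N. Pads are 22 mm wide; open, the fingers measure 114 mm over their backs; the gripper's body (76 mm by 85 mm) begins 54 mm behind the grasp point. The pads swing forward as they close: fully open they stand 13 mm farther back than shut.
Start: joints at [1.111, 0.521, -0.036, 1.599, 0.021, 1.021, -0.113], TCP at [0.237, -0.578, 0.209] pointing down, gripper open.
Joint ranges: [-2.91, 2.91], [-0.3, 2.13], [-1.5, 1.42], [0.17, 2.43], [-1.26, 4.41], [0.16, 1.93], [-2.52, 2.52]. Speed limits (rad/s): [1.89, 1.89, 2.39, 2.39, 3.01, 3.01, 3.01].

### API

Orientations are given as [roll, pitch, yaw] about the fixed x, y, z axes, in that order (R = Rz(yaw) Ry(pitch) Rx(roll)).
In Python, from workcell import bot, grab_frame, ticket gives the robot as it stands.
- The arm moves only by the tool arm_command, never from a script. Its argument "commands" is a list of rows, each a list of 3 entries, a list of its own where there are three numbers: the shift along the world's x, y, z in mm, then the turn about the world's z in rad, then the gripper command: -1 is fully open, 1 is shut, values between are in proportion. In form: [[[tx, ty, tz], roll, fingers], ...]. A call has 1 to 20 rows; each row shifts and turns the commanded pose from where the row before left it; what a row does not reach is not made up. A row lasts 1/10 s, in which the tool goes at most 50 mm and 8.59 degrees, less where a joint would pass 70% of its speed; a pose out of reach is approached as far as the arm can. A call with a gripper value outside its range is refused whole. The fingers move at their own pace and stop on an object; "newtons" is the grip in N (left out, the last holds). Time passes only in rows, so rows that do not move let the fingers close. It gives the time, the measured TCP pose, the force, the opening and the grip force at its end, in the units of the state.
- bot.observe(): the state, without advancing time (a new reading comes with each control period).
- grab_frame(name): name is "scene" or "top"; returns a dict with "image" (384x512x3 uint8, red, green, blue), "vertical_fov" (degrees; the focal length in pixels is half the picture's height over the tangent of half this angle, whatever the lens; pixels are square), "cx", "cy" (the principal point, pixels), "k1" (the pictures are not rectified: a ray, as slopes to the right and down, at radius r is drawn at 1 + k1 r^2 times it, then the intrinsics apply), "R" (3x3) and "t" (3): a world point X has camera coordinates R X + t. Camera axes: x right, y down, z forward; pixel columns grow to the right and rows downward; lengths in m; the calibration is good to about 2 mm. A picture is of the moment at which its call begins. There is no depth.
- ticket.job_done(): hands the job in; it is judged then, once.
The state is a dict: "clock": time; "qpos": joint angles; "qd": joint speeds; "joint_efforts": joint torques, N m; "position": TCP position; "tool_rot": TCP orientation; "force": force on the tool from outside, world axes, zero at the start; "moment": the same for the moment, N m; "grip_width": finger opening in m; "finger_force": force on a finger pad.
Only numpy, scipy, OpenCV 4.12 (cv2) and the standard library are available. Lean on these libraries where they do the work, as an engineer would, in place of code of your own. Each camera call takes 0.05 s, during which the arm holds its last target. There are 200 camera calls.

### The job

The four components have been left on one another's shadow plates, half covering the outlines: put each one, right way up as it stands now, on the plate whose dark outline has its shape, centred in the outline and lined up with it. The blank plate is there to park a component on while you swap them. Do not shift or knock over the dropper bottle standing beside the plates, and at the end leave all four components released and at rest.

Things in the scene. Friction and masses are not known exactly. Their poses are not given: they have to be found in the camera images.
- heat_sink: Loose finned aluminium heat sink, 93 (x) x 50 (y) x 26 (z) mm, 0.11 kg. The finned block, 26 mm high, runs from x = -26 to +34 mm over the full 50 mm width; beyond it at both x ends only a 4 mm thick foot. Origin: centre of its underside, z up. Easily gripped across the 50 mm (closing along its y) at x = +4 mm.
- transformer: Loose small transformer, about 41 (x) x 47 (y) x 47 (z) mm, 0.19 kg: an upright dark iron core 25 mm thick in x, 46 mm wide in y, 42 mm high, with a winding 28 mm wide in y that bulges out to x = -19 and +21 mm between 8 and 34 mm height, and a short wire end on top at the -x side. Origin: centre of its underside, z up. Can be gripped across the 46 mm core (closing along its y).
- spool: Loose pale round spool of solder wire standing on its flange, 52 mm diameter, 30 mm high (a wire end sticks up to 36 mm), 0.25 kg. Origin: centre of its underside, z up along its axis. Its turn about the axis does not matter.
- terminal: Loose pale eight-way terminal block, a bar 18 to 20 (x) x 67 (y) x 19 (z) mm, 0.035 kg; 18 mm thick in x up to 12 mm height, above that 10 mm. Origin: centre of its underside, z up. Can be gripped across its thickness (closing along its x).
- plate_heat_sink: A fixed plywood shadow plate, 120 x 90 x 6 mm, with a brass screw head in each corner, flat on the bench. Origin: centre of its underside (its top is 6 mm above); x along the 120 mm side, y along the 90 mm side, z up. Its dark outline, centred, is the large rectangle: 93 mm along x, 50 mm along y. The heat sink belongs here, its x axis along the plate's x either way round.
- plate_transformer: A fixed plywood shadow plate, 120 x 90 x 6 mm, with a brass screw head in each corner, flat on the bench. Origin: centre of its underside (its top is 6 mm above); x along the 120 mm side, y along the 90 mm side, z up. Its dark outline, centred, is the small stubby cross: 41 mm along x (30 mm wide) and 47 mm along y (27 mm wide). The transformer belongs here, square to the plate; any of the four quarter turns will do.
- plate_spool: A fixed plywood shadow plate, 120 x 90 x 6 mm, with a brass screw head in each corner, flat on the bench. Origin: centre of its underside (its top is 6 mm above); x along the 120 mm side, y along the 90 mm side, z up. Its dark outline, centred, is the disc of 52 mm diameter. The solder spool belongs here.
- plate_terminal: A fixed plywood shadow plate, 120 x 90 x 6 mm, with a brass screw head in each corner, flat on the bench. Origin: centre of its underside (its top is 6 mm above); x along the 120 mm side, y along the 90 mm side, z up. Its dark outline, centred, is the narrow bar: 20 mm along x, 67 mm along y. The terminal block belongs here, its y axis along the plate's y either way round.
- plate_blank: A fixed plywood shadow plate, 120 x 90 x 6 mm, with a brass screw head in each corner, flat on the bench. Origin: centre of its underside (its top is 6 mm above); x along the 120 mm side, y along the 90 mm side, z up. It has no outline and is empty at the start: the free spot for parking a component.
- bottle: Bystander: small white dropper bottle with red cap standing loose on the bench, 38 mm diameter, 109 mm high. Origin: centre of its underside, z up. Leave it alone. (Also on the bench, fixed: a vice 61 mm high, in the gap between the left two and the other plates but farther from the robot than the row, its front edge 0.525 m ahead of the robot; carry things over it or in front of it. Cabinets hang over the back of the bench.)
Things that resemble listed ones, but are neither listed nor needed, are in the scene too. Of the things that look like the terminal, the smaller one is meant.

How it is judged:
At the end, for the whole second after the job is handed in: Each component stands upright (0.1 rad) on the plate with its own outline, within 12 mm of its centre; heat sink and terminal block within 0.22 rad of the outline's direction (either way round), transformer within 0.22 rad of any quarter turn; all released and at rest (horizontal distance between heat_sink and plate_heat_sink below 0.012 m and z of heat_sink in the frame of plate_heat_sink between 0.003 and 0.01 m and angle between each of heat_sink, transformer, spool, terminal's own z axis and vertical below 0.1 rad and linear speed of each of heat_sink, transformer, spool, terminal below 0.02 m/s and angular speed of each of heat_sink, transformer, spool, terminal below 0.2 rad/s and angle between the x axis of heat_sink and the x axis of plate_heat_sink, either way round below 0.22 rad and horizontal distance between transformer and plate_transformer below 0.012 m and z of transformer in the frame of plate_transformer between 0.003 and 0.01 m and (angle between the x axis of transformer and the x axis of plate_transformer, either way round below 0.22 rad or angle between the x axis of transformer and the y axis of plate_transformer, either way round below 0.22 rad) and horizontal distance between spool and plate_spool below 0.012 m and z of spool in the frame of plate_spool between 0.003 and 0.01 m and horizontal distance between terminal and plate_terminal below 0.012 m and z of terminal in the frame of plate_terminal between 0.003 and 0.01 m and angle between the x axis of terminal and the x axis of plate_terminal, either way round below 0.22 rad); the robot touches nothing.
It fails at once if the dropper bottle is shifted by more than 20 mm or tipped (distance of bottle from where it was at the start of the episode above 0.02 m or angle between bottle's own z axis and vertical above 0.3 rad).
It also fails if it takes over 141 s, if anything falls off the work surface, if the arm or the gripper's body presses on something with over 40 N, if the wrist force passes 120 N, or if a joint passes its speed limit or range.

## Working session

There is one attempt and no reset: what is moved stays moved. The work goes in short steps, Python scripts to look and compute and a tool call to move; the robot and the scene stay as the last step left them, time stands still between calls to the robot, and variables do not carry over. Pictures are saved under pics/ and viewed, at most 14 in all, crops included, and the job is handed in when it is done.

Besides the shell and the picture viewer there is one more tool, called after "Emit:" by a JSON object that holds its "fn" and its "kwargs", one argument or row to a line. arm_command: Moves the arm, as the interface text tells. Its arguments: {"type":"object","properties":{"commands":{"type":"array"},"newtons":{"type":"number"}},"required":["commands"]}

```bash
mkdir -p pics; ls; cat > h.py <<'E'
import numpy as np, cv2
from workcell import bot, grab_frame, ticket
def K(f):
    h=f["image"].shape[0]; fl=h/2/np.tan(np.radians(f["vertical_fov"])/2)
    return fl,f["cx"],f["cy"],f["k1"],np.array(f["R"]),np.array(f["t"])
def ray(f,uv):
    fl,cx,cy,k1,R,t=K(f); d=(np.atleast_2d(uv)-[cx,cy])/fl; s=d.copy()
    for _ in range(20): s=d/(1+k1*(s**2).sum(1,keepdims=True))
    return -R.T@t, np.c_[s,np.ones(len(s))]@R
def onplane(f,uv,z):
    c,r=ray(f,uv); return (c+r*((z-c[2])/r[:,2:]))[:,:2]
def proj(f,X):
    fl,cx,cy,k1,R,t=K(f); X=np.atleast_2d(X)@R.T+t; s=X[:,:2]/X[:,2:]
    return s*(1+k1*(s**2).sum(1,keepdims=True))*fl+[cx,cy]
def topdown(f,z,x0,x1,y0,y1,ppm):
    "image rectified onto plane z: rows: x decreasing, cols: y decreasing; ppm px per m"
    xs=np.arange(x1,x0,-1/ppm); ys=np.arange(y1,y0,-1/ppm)
    Y,X=np.meshgrid(ys,xs); uv=proj(f,np.c_[X.ravel(),Y.ravel(),np.full(X.size,z)]).astype(np.float32).reshape(*X.shape,2)
    return cv2.remap(f["image"],uv[...,0],uv[...,1],cv2.INTER_LINEAR)
def save(n,im,s=1):
    cv2.imwrite("pics/"+n+".png",cv2.resize(im,None,fx=s,fy=s,interpolation=cv2.INTER_CUBIC)[...,::-1])
E
python3 - <<'E'
from h import *
for n in("scene","top"):
    f=grab_frame(n); save(n+"0",f["image"],1.5); fl,cx,cy,k1,R,t=K(f); print(n,fl,cx,cy,k1,-R.T@t,R[2])
print(bot.observe(),bot.pinch_z)
E
```

```text
pics
scene 430.52138292533186 252.23474178180453 191.89318485493794 0.014071926976854514 [-0.02685409 -1.096504    0.95063681] [ 0.3813171   0.70618286 -0.5965761 ]
top 492.9522386617975 252.87950386458238 198.7659634502621 0.05754719418018138 [ 0.28774939 -0.0178727   1.67201911] [ 0.15937726 -0.00162245 -0.98721642]
{'clock': 0.1, 'qpos': array([ 1.1108059 ,  0.52195171, -0.03632462,  1.59990764,  0.02120146,
        1.02108295, -0.11278253]), 'qd': array([ 0.00191979, -0.00033497, -0.00025854, -0.00267872, -0.00050586,
        0.00102275,  0.00095597]), 'joint_efforts': array([ 6.91500813e-03, -9.28476620e+01,  1.98583290e+00, -3.70521891e+01,
        1.83310074e-02,  5.48965894e-03,  2.16068793e-04]), 'position': array([ 0.23735166, -0.57785714,  0.20840053]), 'tool_rot': array([-3.14063040e+00,  6.81291050e-05,  3.89794491e-01]), 'force': array([-0.37265095,  0.51664289, -0.34238318]), 'moment': array([-0.03690287,  0.00272679, -0.00206442]), 'finger_force': 0.0, 'grip_width': 0.08572877047552495} 0.0187
```

View pics/scene0.png

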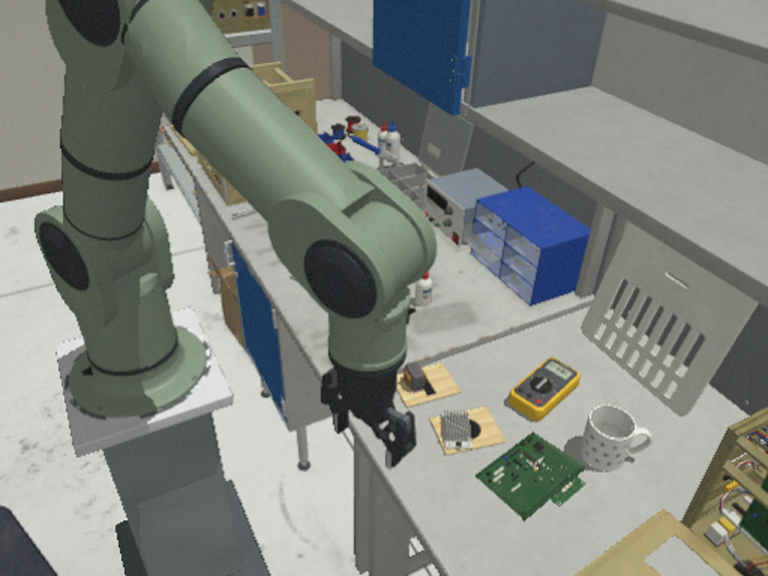

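View pics/top0.png

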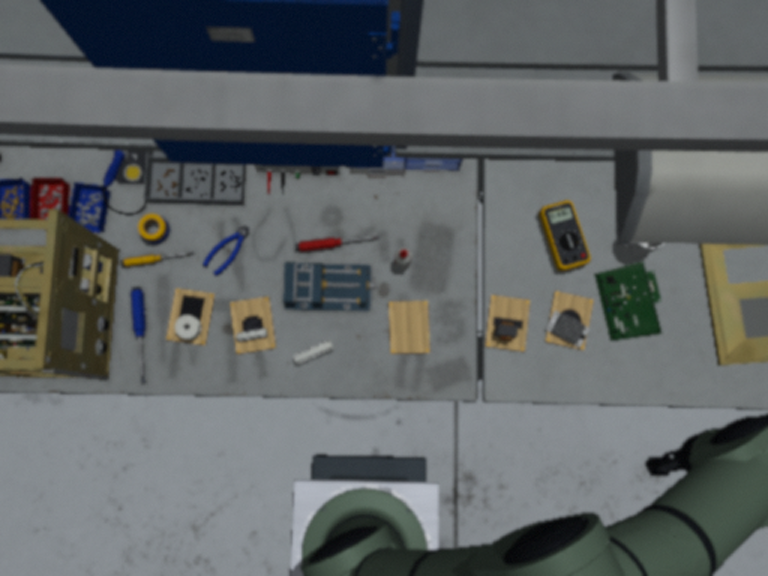

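The scene view shows the heat sink on a plate with a disc outline (near 465,430) and the transformer on a plate with a bar outline (425,380). In the top view there are plates at (190,317) with the spool, (252,325) with a pale bar, (408,327) blank, (508,323) with the transformer and (570,320) with the heat sink. The bottle is at (402,256) and the vice at (327,287). The two candidates for the terminal are the bar on the plate at (252,333) and the longer loose bar at (313,352). I'll check them in a rectified close crop.

```bash
python3 - <<'E'
from h import *
f=grab_frame("top")
uv=np.array([[190,317],[252,325],[408,327],[508,323],[570,320],[402,256]])/1.5
print(onplane(f,uv,.006).round(3))
P=onplane(f,uv,.006)
a=[topdown(f,.006,p[0]-.1,p[0]+.1,p[1]-.1,p[1]+.1,1300) for p in P[[0,1,3,4]]]
im=np.vstack([np.hstack(a[:2]),np.hstack(a[2:])]); print(im.shape); save("plates",im)
for b in (313,352),(252,333): print(onplane(f,np.array([b])/1.5,.02))
E
```

```text
[[ 0.504  0.406]
 [ 0.489  0.266]
 [ 0.492 -0.087]
 [ 0.506 -0.314]
 [ 0.516 -0.454]
 [ 0.656 -0.071]]
(520, 521, 3)
[[0.42923141 0.1248555 ]]
[[0.46887866 0.26278993]]
```

View pics/plates.png

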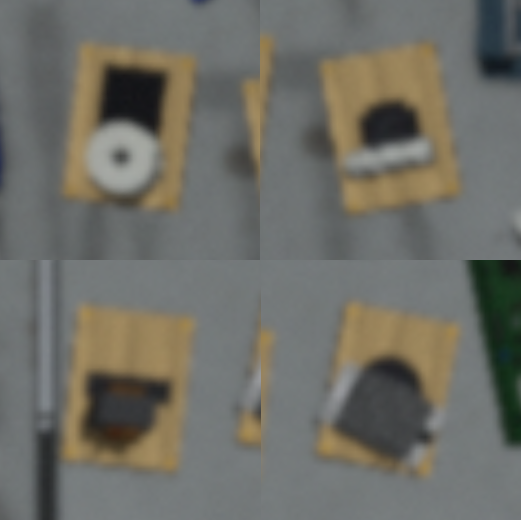

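P1's outline is the large rectangle (heat sink) and it holds the spool. P2's is the stubby cross (transformer) with the small terminal on it. P4's is the narrow bar (terminal) with the transformer on it, and P5's is the disc (spool) with the heat sink on it. The bar on P2 is about 67 mm long, so it is the right one and the loose bar is a decoy. Next I'll measure.

```bash
cat >> h.py <<'E'
PPM=2500
def crop(f,z,c,r=.1): return topdown(f,z,c[0]-r,c[0]+r,c[1]-r,c[1]+r,PPM)
def rect(mask,c,r=.1,hull=True):
    "minAreaRect of largest blob -> centre xy, long-axis direction angle in world, sizes mm"
    n,l,s,_=cv2.connectedComponentsWithStats(mask.astype(np.uint8)); k=1+np.argmax(s[1:,4])
    p=np.argwhere(l==k).astype(np.float32); w=np.c_[c[0]+r-p[:,0]/PPM, c[1]+r-p[:,1]/PPM].astype(np.float32)
    (a,b),sz,an=cv2.minAreaRect(w*1000); an=an if sz[0]>=sz[1] else an+90
    an=(an+90)%180-90
    return np.round([a,b],1),round(an,1),np.round(sorted(sz),1),np.round(w.mean(0)*1000,1),len(w)/PPM**2*1e6
def hsv(im): return cv2.cvtColor(im,cv2.COLOR_RGB2HSV).astype(int)
PL={1:(.504,.406),2:(.489,.266),3:(.492,-.087),4:(.506,-.314),5:(.516,-.454)}
E
python3 - <<'E'
from h import *
f=grab_frame("top"); g=grab_frame("scene"); out=[]
for k,c in PL.items():
    h=hsv(crop(f,.006,c)); m=(h[...,1]>75)&(h[...,2]>120)&(h[...,0]>8)&(h[...,0]<28)
    print(k,rect(m,c))
def R(n,z,c,fn,r=.05): 
    h=hsv(crop(f,z,c,r)); print(n,rect(fn(h),c,r))
R("spool",.036,(.485,.412),lambda h:(h[...,1]<40)&(h[...,2]>150))
R("term",.02,(.469,.263),lambda h:(h[...,1]<40)&(h[...,2]>150))
a=[crop(f,.032,PL[5],.06),crop(f,.048,PL[4],.06),crop(g,.032,PL[5],.06),crop(g,.048,PL[4],.06)]
im=np.vstack([np.hstack(a[:2]),np.hstack(a[2:])]); print(im.shape); save("cl",im)
E
```

```text
1 (array([506.3, 407.1]), -7.1, array([ 89. , 118.6]), array([511.1, 405.2], dtype=float32), 4458.08)
2 (array([489.9, 266.5]), 10.4, array([ 89.5, 118.7]), array([494.7, 265.6], dtype=float32), 6988.4800000000005)
3 (array([493.1, -87.9]), 3.3, array([ 89.1, 119.9]), array([493.3, -88.2], dtype=float32), 10198.4)
4 (array([ 507.6, -311.5]), -6.4, array([ 88.6, 119. ]), array([ 515.8, -313.6], dtype=float32), 6588.32)
5 (array([ 545.4, -456.4]), 77.4, array([61.1, 88.8]), array([ 552.2, -460.3], dtype=float32), 3620.96)
spool (array([479.5, 407.3]), 80.0, array([45.2, 48. ]), array([479.5, 406.8], dtype=float32), 1465.9199999999998)
term (array([470. , 253.4]), -78.5, array([ 7.4, 32.6]), array([470.5, 252.4], dtype=float32), 162.39999999999998)
(602, 600, 3)
```

View pics/cl.png

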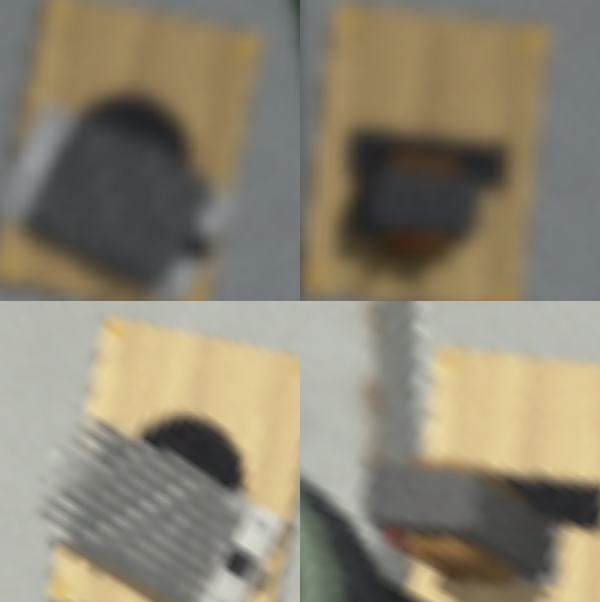

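The crops show the heat sink block turned about 60° from world x, and the transformer core nearly square with its 46 mm side along world y. The terminal, heat sink and transformer need better masks.

```bash
python3 - <<'E'
from h import *
f=grab_frame("top"); g=grab_frame("scene")
def big(m,a):
    n,l,s,_=cv2.connectedComponentsWithStats(m.astype(np.uint8)); return np.isin(l,[i for i in range(1,n) if s[i,4]>a])
c=PL[5]; h=hsv(crop(f,.006,c,.085)); m=big((h[...,1]>75)&(h[...,2]>110)&(h[...,0]>8)&(h[...,0]<28),60)
p=np.argwhere(m); w=np.c_[c[0]+.085-p[:,0]/PPM,c[1]+.085-p[:,1]/PPM].astype(np.float32)*1000; print("P5",cv2.minAreaRect(w))
def R(n,F,z,c,fn,r=.05):
    im=crop(F,z,c,r); h=hsv(im); m=big(fn(h),200); print(n,rect(m,c,r)); o=im.copy(); o[m^cv2.erode(m.astype(np.uint8),np.ones((3,3))).astype(bool)]=[255,0,0]; return o[:250,:250]
o=[R("term",f,.019,(.467,.265),lambda h:(h[...,1]<75)&(h[...,2]>125),.05),
R("trafo",f,.048,(.485,-.302),lambda h:(h[...,1]<70)&(h[...,2]>48)&(h[...,2]<95)),
R("hs",f,.032,(.494,-.44),lambda h:(h[...,1]<70)&(h[...,2]>50)&(h[...,2]<95)),
R("hsfeet",f,.010,(.494,-.44),lambda h:(h[...,1]<55)&(h[...,2]>128)),
R("hs sc",g,.010,(.494,-.44),lambda h:(h[...,1]<40)&(h[...,2]>210)),
R("tr sc",g,.048,(.485,-.302),lambda h:(h[...,1]<70)&(h[...,2]>80)&(h[...,2]<130))]
save("m",np.vstack([np.hstack(o[:3]),np.hstack(o[3:])]))
E
```

```text
P5 ((516.7398071289062, -450.9837646484375), (88.64623260498047, 119.3200454711914), 78.47418975830078)
term (array([469.1, 266.9]), -79.0, array([18.2, 74.8]), array([468.5, 266.3], dtype=float32), 901.28)
trafo (array([ 490.6, -309.1]), 83.4, array([36.2, 48.7]), array([ 487.5, -307.4], dtype=float32), 1050.5600000000002)
hs (array([ 498.2, -449.3]), 62.1, array([68. , 71.3]), array([ 495.5, -442.6], dtype=float32), 3440.64)
hsfeet (array([ 517.9, -412.1]), -25.6, array([14. , 43.9]), array([ 519.3, -414. ], dtype=float32), 427.52000000000004)Traceback (most recent call last):
  File "<stdin>", line 13, in <module>
  File "<stdin>", line 8, in R
  File "h.py", line 26, in rect
    n,l,s,_=cv2.connectedComponentsWithStats(mask.astype(np.uint8)); k=1+np.argmax(s[1:,4])
                                                                         ~~~~~~~~~^^^^^^^^^
    return _wrapfunc(a, 'argmax', axis=axis, out=out, **kwds)
    return bound(*args, **kwds)
ValueError: attempt to get argmax of an empty sequence
```

P5's centre is (517,-451) mm at -11.5°, the terminal is near (469,267) with its long axis at 101°, and the transformer is near (487,-306). I'll park the terminal on the blank plate first.

Emit:
{"fn": "arm_command", "kwargs": {
  "commands": [
    [[33, 29, 0], 0.069, -1],
    [[33, 29, 0], 0.069, -1],
    [[33, 29, 0], 0.069, -1],
    [[33, 29, 0], 0.069, -1],
    [[33, 29, 0], 0.069, -1],
    [[33, 29, 0], 0.069, -1],
    [[33, 29, 0], 0.069, -1],
    [[33, 29, 0], 0.069, -1],
    [[-2, 38, 0], 0.069, 0],
    [[-2, 38, 0], 0.069, 0],
    [[-2, 38, 0], 0.069, 0],
    [[-2, 38, 0], 0.069, 0],
    [[-2, 38, 0], 0.069, 0],
    [[-2, 38, 0], 0.069, 0],
    [[-2, 38, 0], 0.069, 0],
    [[-2, 38, 0], 0.069, 0],
    [[-2, 38, 0], 0.069, 0],
    [[-2, 38, 0], 0.069, 0],
    [[-2, 38, 0], 0.069, 0],
    [[-2, 38, 0], 0.069, 0]
  ],
  "newtons": 30
}}

```text
clock: 2.35
position: [0.4773, 0.1113, 0.2091]
tool_rot: [3.141, 0.0, 1.772]
force: [0.8, -0.0, 0.3]
grip_width: 0.0427
finger_force: 0.0
```

```bash
python3 - <<'E'
from h import *
g=grab_frame("scene"); save("sc1",g["image"],1.5)
a=[crop(g,z,c,.07) for z,c in ((.048,PL[4]),(.010,PL[5]))]
f=grab_frame("top"); a+=[crop(f,.019,PL[2],.07),crop(f,.010,PL[5],.07)]
save("c1",np.vstack([np.hstack(a[:2]),np.hstack(a[2:])]),.85)
E
```

```text
Traceback (most recent call last):
ValueError: all the input array dimensions except for the concatenation axis must match exactly, but along dimension 0, the array at index 0 has size 350 and the array at index 1 has size 351
```

```bash
sed -i 's|xs=np.arange(x1,x0,-1/ppm); ys=np.arange(y1,y0,-1/ppm)|xs=x1-np.arange(round((x1-x0)*ppm))/ppm; ys=y1-np.arange(round((y1-y0)*ppm))/ppm|' h.py; python3 - <<'E'
from h import *
g=grab_frame("scene")
a=[crop(g,z,c,.07) for z,c in ((.048,PL[4]),(.010,PL[5]))]
f=grab_frame("top"); a+=[crop(f,.019,PL[2],.07),crop(f,.010,PL[5],.07)]
save("c1",np.vstack([np.hstack(a[:2]),np.hstack(a[2:])]),.85)
E
```

```text
(no output)
```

View pics/c1.png

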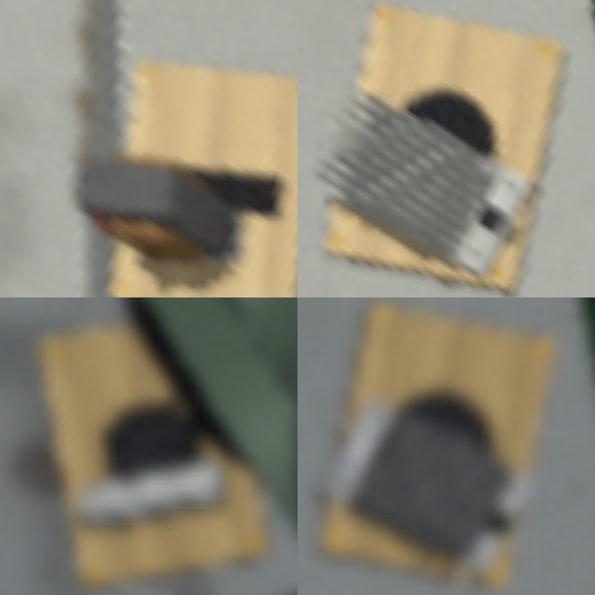

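The crops show the terminal centred near (152,492) in the third tile, 67 mm long, and in the second tile the heat sink's right foot with a hole. Going for the terminal now.

Emit:
{"fn": "arm_command", "kwargs": {
  "commands": [
    [[-2.3, 38.5, 0], -0.01, 0],
    [[-2.3, 38.5, 0], -0.01, 0],
    [[-2.3, 38.5, 0], 0, 0],
    [[-2.3, 38.5, 0], 0, 0],
    [[0, 0, -30], 0, 0],
    [[0, 0, -35], 0, 0],
    [[0, 0, -35], 0, 0],
    [[0, 0, -35], 0, 0],
    [[0, 0, -25], 0, 0],
    [[0, 0, -20], 0, 0],
    [[0, 0, -12], 0, 0],
    [[0, 0, -8], 0, 0],
    [[0, 0, 0], 0, 0],
    [[0, 0, 0], 0, 0.3]
  ]
}}

```text
clock: 3.95
position: [0.4687, 0.2639, 0.0096]
tool_rot: [3.141, -0.0, 1.749]
force: [0.2, 0.4, 1.4]
grip_width: 0.0302
finger_force: 0.0
```

Emit:
{"fn": "arm_command", "kwargs": {
  "commands": [
    [[0, 0, 0], 0, 1],
    [[0, 0, 0], 0, 1],
    [[0, 0, 0], 0, 1],
    [[0, 0, 0], 0, 1],
    [[0, 0, 0], 0, 1],
    [[0, 0, 0], 0, 1],
    [[0, 0, 0], 0, 1],
    [[0, 0, 0], 0, 1]
  ]
}}

```text
clock: 4.75
position: [0.4683, 0.2639, 0.0089]
tool_rot: [-3.142, 0.0, 1.75]
force: [0.3, 0.1, -0.4]
grip_width: -0.0
finger_force: 0.0
```

The grip closed empty, so I'll look.

```bash
python3 - <<'E'
from h import *
g=grab_frame("scene"); f=grab_frame("top")
print(proj(g,[[.468,.265,.02]]),proj(f,[[.468,.265,.02],[.4683,.2639,.009]]))
def c(F,r): 
    u,v=proj(F,[[.468,.265,.02]])[0].astype(int); im=F["image"][max(v-r,0):v+r,max(u-r,0):u+r]; return cv2.resize(im,(390,390),interpolation=cv2.INTER_CUBIC)
save("t1",np.hstack([c(g,50),c(f,35)]))
E
```

```text
[[199.46553897 163.40439947]] [[167.32669776 222.24598992]
 [168.19846153 222.5298312 ]]
```

View pics/t1.png

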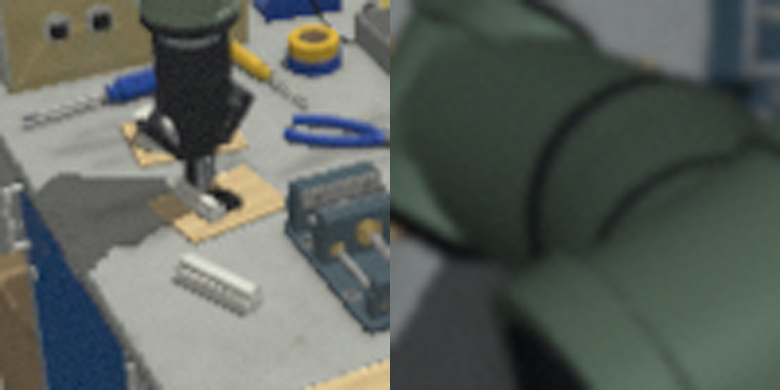

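In the scene crop the terminal is still on its plate, just on the near side of the closed fingers (crop 200,200). I'll raise the tool and measure with the scene camera.

Emit:
{"fn": "arm_command", "kwargs": {
  "commands": [
    [[0, 0, 20], 0, 0],
    [[0, 0, 30], 0, 0],
    [[0, 0, 40], 0, 0],
    [[0, 0, 40], 0, 0],
    [[0, 20, 0], 0, 0],
    [[0, 0, 0], 0, 0]
  ]
}}

```text
clock: 5.45
position: [0.4685, 0.2861, 0.1402]
tool_rot: [3.139, -0.002, 1.751]
force: [-0.5, 0.5, -0.5]
grip_width: 0.0426
finger_force: 0.0
```

```bash
python3 - <<'E'
from h import *
g=grab_frame("scene"); c=(.468,.265)
a=[]
for z in (.018,.006):
    im=crop(g,z,c,.08); h=hsv(im); m=(h[...,1]<25)&(h[...,2]>205)
    print(z,rect(m,c,.08)); a.append(im)
save("t2",np.hstack(a))
E
```

```text
0.018 (array([474.3, 274.6]), -81.2, array([ 5.5, 34.1]), array([474.1, 274.6], dtype=float32), 123.68)
0.006 (array([480.7, 292.2]), -81.2, array([ 5.5, 34.9]), array([480.6, 292.1], dtype=float32), 128.16)
```

View pics/t2.png

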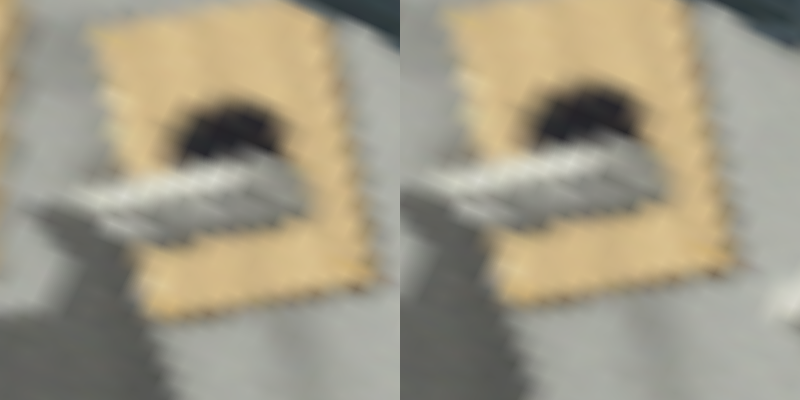

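Emit:
{"fn": "arm_command", "kwargs": {
  "commands": [
    [[0, -40, 20], 0, 0],
    [[0, -40, 20], 0, 0],
    [[0, -40, 10], 0, 0],
    [[0, -40, 0], 0, 0],
    [[0, -40, 0], 0, 0]
  ]
}}

```text
clock: 6.0
position: [0.4677, 0.0816, 0.1886]
tool_rot: [-3.141, 0.0, 1.749]
force: [1.2, -0.5, -0.3]
grip_width: 0.0423
finger_force: 0.0
```

```bash
python3 - <<'E'
from h import *
g=grab_frame("scene"); f=grab_frame("top"); c=(.480,.265)
a=[crop(F,z,c,.06) for F,z in ((f,.006),(g,.006),(f,.025),(g,.025))]
for i in (0,2):
    h=hsv(a[i]); m=(h[...,1]<75)&(h[...,2]>125); print(rect(m,c,.06))
im=np.vstack([np.hstack(a[:2]),np.hstack(a[2:])])
for i in range(0,600,50): im[i,::5]=255; im[::5,i]=255
save("t3",im)
E
```

```text
(array([471.1, 269.5]), -81.9, array([22.1, 76.3]), array([469.6, 268.4], dtype=float32), 1055.04)
(array([468.9, 266.2]), -81.9, array([21.7, 75.3]), array([467.5, 265.2], dtype=float32), 1029.44)
```

View pics/t3.png

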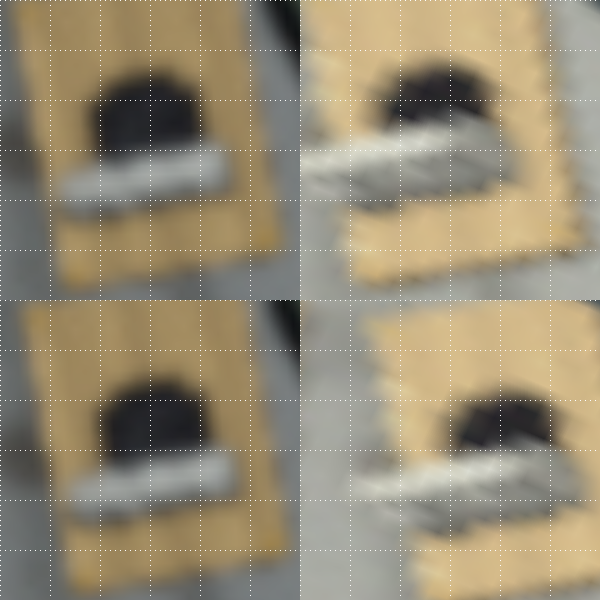

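Both views still put the terminal at (469,266), so it did not move. The closed tips must have been higher than, or offset from, where I assumed. I'll check where the TCP projects against the visible finger tips.

Emit:
{"fn": "arm_command", "kwargs": {
  "commands": [
    [[0, 0, 0], 0, 1],
    [[0, 0, 0], 0, 1],
    [[0, 0, 0], 0, 1],
    [[0, 0, 0], 0, 1],
    [[0, 0, 0], 0, 1],
    [[0, 0, 0], 0, 1]
  ]
}}

```text
clock: 6.7
position: [0.4682, 0.0842, 0.1889]
tool_rot: [-3.142, -0.0, 1.75]
force: [0.5, -0.1, 0.2]
grip_width: -0.0
finger_force: 0.0
```

```bash
python3 - <<'E'
from h import *
g=grab_frame("scene"); s=bot.observe(); p=s["position"]; print(p,s["grip_width"])
u=proj(g,[p,p+[0,0,.0187],p+[0,0,.05],p+[.03,0,0],p+[0,.03,0]]); print(u)
k=8;c=u[0].astype(int)-[25,25]; im=cv2.resize(g["image"][c[1]:c[1]+50,c[0]:c[0]+50],None,fx=k,fy=k,interpolation=cv2.INTER_CUBIC)
for q,col in zip(u,[(255,0,0),(255,255,0),(0,255,0),(0,255,255),(255,0,255)]): cv2.circle(im,tuple(int(v) for v in (q-c+.5)*k),4,col,-1)
t=cv2.imread("pics/t1.png")[:,:390,::-1]; im=np.hstack([im[:390,:390],t]); save("t4",im)
E
```

```text
[0.46826042 0.08410379 0.18887707] -7.05011981115606e-05
[[216.69394458 147.71752291]
 [216.52153754 142.97175184]
 [216.22670297 134.86335613]
 [224.65859562 145.77061503]
 [213.20057454 143.72216492]]
```

View pics/t4.png

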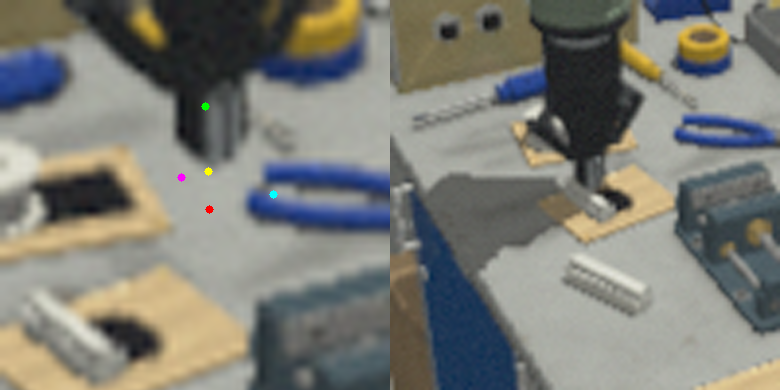

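The closed tips appear about 6.4 px (about 25 mm) above the projected TCP, which explains the empty grasp over the top of the terminal. I'll confirm it with a gentle touch on the bare bench, fingers shut.

Emit:
{"fn": "arm_command", "kwargs": {
  "commands": [
    [[0, -30, -30], 0, 1],
    [[0, 0, -35], 0, 1],
    [[0, 0, -35], 0, 1],
    [[0, 0, -35], 0, 1],
    [[0, 0, -25], 0, 1],
    [[0, 0, -20], 0, 1],
    [[0, 0, 0], 0, 1],
    [[0, 0, -4], 0, 1],
    [[0, 0, -4], 0, 1],
    [[0, 0, -4], 0, 1],
    [[0, 0, 0], 0, 1]
  ]
}}

```text
clock: 7.85
position: [0.4684, 0.0538, -0.003]
tool_rot: [3.141, 0.0, 1.75]
force: [-0.4, -0.8, 0.3]
grip_width: 0.0
finger_force: 0.0
```

Reported z is below the bench with no contact, so the offset is real. Going on down slowly.

Emit:
{"fn": "arm_command", "kwargs": {
  "commands": [
    [[0, 0, -3], 0, 1],
    [[0, 0, -3], 0, 1],
    [[0, 0, -3], 0, 1],
    [[0, 0, -2], 0, 1],
    [[0, 0, -2], 0, 1],
    [[0, 0, 0], 0, 1]
  ]
}}

```text
clock: 8.45
position: [0.4681, 0.0539, -0.0164]
tool_rot: [-3.141, 0.0, 1.75]
force: [-0.8, 0.2, 0.1]
grip_width: 0.0001
finger_force: 0.0
```

Emit:
{"fn": "arm_command", "kwargs": {
  "commands": [
    [[0, 0, -2], 0, 1],
    [[0, 0, -2], 0, 1],
    [[0, 0, 0], 0, 1]
  ]
}}

```text
clock: 8.75
position: [0.4681, 0.0539, -0.0203]
tool_rot: [-3.141, 0.0, 1.75]
force: [0.1, 0.5, 0.4]
grip_width: 0.0003
finger_force: 0.0
```

Emit:
{"fn": "arm_command", "kwargs": {
  "commands": [
    [[0, 0, -1.5], 0, 1],
    [[0, 0, -1.5], 0, 1],
    [[0, 0, 0], 0, 1]
  ]
}}

```text
clock: 9.05
position: [0.4684, 0.0539, -0.0224]
tool_rot: [3.141, 0.001, 1.75]
force: [-4.0, -0.6, 23.7]
grip_width: -0.0
finger_force: 12.0
```

Contact came at a reported z of about -0.0215, so the real tip is 22 mm above the reported TCP. Taking that into account, back to the terminal.

Emit:
{"fn": "arm_command", "kwargs": {
  "commands": [
    [[0, 0, 10], 0, 1],
    [[0, 0, 30], 0, 0],
    [[0, 0, 40], 0, 0],
    [[0, 40, 20], 0, 0],
    [[0, 40, 0], 0, 0],
    [[0, 40, 0], 0, 0],
    [[0, 40, 0], 0, 0],
    [[0, 32, 0], 0, 0],
    [[0.5, 20, 0], 0, 0],
    [[0, 0, -25], 0, 0],
    [[0, 0, -25], 0, 0],
    [[0, 0, -20], 0, 0],
    [[0, 0, -10], 0, 0],
    [[0, 0, -7], 0, 0],
    [[0, 0, -5], 0, 0],
    [[0, 0, 0], 0, 0]
  ]
}}

```text
clock: 10.65
position: [0.4688, 0.2659, -0.0151]
tool_rot: [3.142, -0.0, 1.75]
force: [0.3, -1.6, -0.6]
grip_width: 0.0429
finger_force: 0.0
```

Emit:
{"fn": "arm_command", "kwargs": {
  "commands": [
    [[0, 0, 0], 0, 1],
    [[0, 0, 0], 0, 1],
    [[0, 0, 0], 0, 1],
    [[0, 0, 0], 0, 1],
    [[0, 0, 0], 0, 1],
    [[0, 0, 0], 0, 1],
    [[0, 0, 0], 0, 1]
  ]
}}

```text
clock: 11.35
position: [0.4691, 0.2661, -0.0144]
tool_rot: [3.141, -0.0, 1.75]
force: [-1.6, -1.0, 6.0]
grip_width: 0.0166
finger_force: 29.6
```

The terminal is held at 16.6 mm. Parking it on the blank plate.

Emit:
{"fn": "arm_command", "kwargs": {
  "commands": [
    [[0, 0, 15], 0, 1],
    [[0, 0, 30], 0, 1],
    [[0, 0, 35], 0, 1],
    [[0, -20, 30], 0, 1],
    [[2, -38, 0], 0, 1],
    [[3, -38, 0], 0, 1],
    [[3, -38, 0], 0, 1],
    [[3, -38, 0], 0, 1],
    [[3, -38, 0], 0, 1],
    [[3, -38, 0], 0, 1],
    [[3, -38, 0], 0, 1],
    [[3, -38, 0], 0, 1],
    [[2, -30, 0], 0, 1],
    [[2, 0, -20], 0, 1],
    [[0, 0, -30], 0, 1],
    [[0, 0, -30], 0, 1],
    [[0, 0, -18], 0, 1],
    [[0, 0, -8], 0, 1],
    [[0, 0, -3], 0, 1],
    [[0, 0, 0], 0, 1]
  ]
}}

```text
clock: 13.35
position: [0.4962, -0.0881, -0.0133]
tool_rot: [3.141, 0.0, 1.75]
force: [-0.8, 0.5, 0.5]
grip_width: 0.0173
finger_force: 29.6
```

Emit:
{"fn": "arm_command", "kwargs": {
  "commands": [
    [[0, 0, 0], 0, 0.2],
    [[0, 0, 0], 0, 0],
    [[0, 0, 0], 0, 0],
    [[0, 0, 20], 0, 0],
    [[0, 0, 40], 0, -0.5],
    [[0, 0, 40], 0, -0.6],
    [[0, 0, 30], 0, -0.6],
    [[0, 0, 0], 0, -0.6]
  ]
}}

```text
clock: 14.15
position: [0.4977, -0.0885, 0.1197]
tool_rot: [3.136, 0.002, 1.749]
force: [0.7, 0.5, -0.0]
grip_width: 0.0684
finger_force: 0.0
```

```bash
python3 - <<'E'
from h import *
f=grab_frame("top"); g=grab_frame("scene"); c=(.487,-.304)
for F,n,los,s in ((f,"top",(50,55,60),45),(g,"sc",(85,95,100),40)):
    im=crop(F,.048,c,.045); h=hsv(im)
    print(n,h[::25,::25,2].tolist() if n=="x" else "", [int(v) for v in np.median(im[100:125,100:125],axis=(0,1))])
    for lo in los:
        m=((h[...,1]<s)&(h[...,2]>lo)&(h[...,2]<(110 if n=="top" else 150))).astype(np.uint8)
        m=cv2.morphologyEx(m,cv2.MORPH_OPEN,np.ones((25,25),np.uint8))
        if m.any(): print(n,lo,rect(m,c,.045))
h=hsv(crop(f,.006,(.493,-.088),.06)); m=cv2.morphologyEx(((h[...,1]<75)&(h[...,2]>125)).astype(np.uint8),cv2.MORPH_OPEN,np.ones((9,9))); print("parked?",rect(m,(.493,-.088),.06))
E
```

```text
top  [60, 61, 64]
top 50 (array([ 485.8, -303.5]), 87.5, array([21.4, 39.9]), array([ 485.9, -303.6], dtype=float32), 803.52)
top 55 (array([ 485.4, -304.4]), 86.9, array([20.6, 37.9]), array([ 486. , -305.1], dtype=float32), 713.6)
top 60 (array([ 487.4, -306. ]), -90.0, array([16.4, 34. ]), array([ 487.3, -305.9], dtype=float32), 522.5600000000001)
sc  [102, 102, 100]
sc 85 (array([ 504.3, -302.9]), -5.4, array([45.8, 54.6]), array([ 498. , -297.9], dtype=float32), 1484.6399999999999)
sc 95 (array([ 505.2, -300.4]), 0.0, array([42.8, 53.6]), array([ 499.6, -297.1], dtype=float32), 1359.2)
sc 100 (array([ 515.2, -291.8]), 0.0, array([17.6, 33.6]), array([ 515.5, -292.2], dtype=float32), 541.12)
parked? (array([521.2, -29.6]), 0.0, array([3.2, 7.6]), array([520.9, -29.4], dtype=float32), 24.16)
```

Transformer is at (486,-304), core axis 87°. Moving there and gripping.

Emit:
{"fn": "arm_command", "kwargs": {
  "commands": [
    [[-1, -18, 0], -0.1387, -0.7],
    [[-1, -18, 0], -0.1387, -0.7],
    [[-1, -18, 0], -0.1387, -0.7],
    [[-1, -18, 0], -0.1387, -0.7],
    [[-1, -18, 0], -0.1387, -0.7],
    [[-1, -18, 0], -0.1387, -0.7],
    [[-1, -18, 0], -0.1387, -0.7],
    [[-1, -18, 0], -0.1387, -0.7],
    [[-1, -18, 0], -0.1387, -0.7],
    [[-1, -18, 0], -0.1387, -0.7],
    [[-1, -18, 0], -0.1387, -0.7],
    [[-1, -18, 0], -0.1387, -0.7],
    [[0, 0, 0], -0.1387, -0.7],
    [[0, 0, -10], 0, -0.7],
    [[0, 0, 0], 0, -0.7]
  ]
}}

```text
clock: 15.75
position: [0.4829, -0.303, 0.1037]
tool_rot: [-3.14, 0.003, -0.048]
force: [-0.8, 0.5, -1.1]
grip_width: 0.0722
finger_force: 0.0
```

Emit:
{"fn": "arm_command", "kwargs": {
  "commands": [
    [[3, -1, -25], 0, -0.7],
    [[0, 0, -30], 0, -0.7],
    [[0, 0, -25], 0, -0.7],
    [[0, 0, -18], 0, -0.7],
    [[0, 0, -10], 0, -0.7],
    [[0, 0, -6], 0, -0.7],
    [[0, 0, -3], 0, -0.7],
    [[0, 0, 0], 0, 0],
    [[0, 0, 0], 0, 1],
    [[0, 0, 0], 0, 1],
    [[0, 0, 0], 0, 1],
    [[0, 0, 0], 0, 1],
    [[0, 0, 0], 0, 1]
  ],
  "newtons": 40
}}

```text
clock: 17.05
position: [0.4872, -0.3053, -0.0103]
tool_rot: [3.141, -0.001, -0.053]
force: [-0.6, 1.2, 7.8]
grip_width: 0.0463
finger_force: 41.5
```

Transformer is held at 46.3 mm. Carrying it to P2 at (490,266), yaw 0.18.

Emit:
{"fn": "arm_command", "kwargs": {
  "commands": [
    [[0, 0, 15], 0, 1],
    [[0, 0, 35], 0, 1],
    [[0, 0, 40], 0, 1],
    [[0, 20, 25], 0, 1],
    [[0, 35, 0], 0.02, 1],
    [[0, 38, 0], 0.02, 1],
    [[0, 38, 0], 0.02, 1],
    [[0, 38, 0], 0.02, 1],
    [[0, 38, 0], 0.02, 1],
    [[0, 38, 0], 0.02, 1],
    [[0, 38, 0], 0.02, 1],
    [[0, 38, 0], 0.02, 1],
    [[0, 38, 0], 0.02, 1],
    [[0, 38, 0], 0.02, 1],
    [[0, 38, 0], 0.02, 1],
    [[0, 38, 0], 0.015, 1],
    [[0, 38, 0], 0, 1],
    [[0, 38, 0], 0, 1],
    [[2, 25, 0], 0, 1],
    [[0, 0, 0], 0, 1]
  ]
}}

```text
clock: 19.05
position: [0.4883, 0.273, 0.1049]
tool_rot: [-3.14, -0.001, 0.186]
force: [0.1, -0.7, -1.2]
grip_width: 0.0464
finger_force: 41.7
```

Emit:
{"fn": "arm_command", "kwargs": {
  "commands": [
    [[2, -6, -20], 0, 1],
    [[0, 0, -30], 0, 1],
    [[0, 0, -30], 0, 1],
    [[0, 0, -20], 0, 1],
    [[0, 0, -8], 0, 1],
    [[0, 0, -3], 0, 1],
    [[0, 0, -2], 0, 1],
    [[0, 0, 0], 0, 1]
  ]
}}

```text
clock: 19.85
position: [0.4913, 0.2631, -0.0082]
tool_rot: [-3.141, -0.001, 0.182]
force: [0.6, 0.1, -2.1]
grip_width: 0.0464
finger_force: 41.6
```

Emit:
{"fn": "arm_command", "kwargs": {
  "commands": [
    [[-1, 3, 0], 0, 1],
    [[0, 0, -1], 0, 1],
    [[0, 0, 0], 0, 1]
  ]
}}

```text
clock: 20.15
position: [0.4898, 0.2661, -0.0099]
tool_rot: [-3.141, -0.0, 0.182]
force: [-0.1, 0.4, -2.1]
grip_width: 0.0465
finger_force: 41.6
```

Emit:
{"fn": "arm_command", "kwargs": {
  "commands": [
    [[0, 0, 0], 0, 0],
    [[0, 0, 0], 0, -0.7],
    [[0, 0, 0], 0, -0.7],
    [[0, 0, 30], 0, -0.7],
    [[0, 0, 40], 0, -0.7],
    [[0, 0, 45], 0, -0.7],
    [[0, -40, 0], 0, -0.5],
    [[0, -40, 0], 0, -0.5],
    [[0, -40, 0], 0, 0],
    [[0, -40, 0], 0, 0],
    [[0, -40, 0], 0, 0],
    [[0, -40, 0], 0, 0],
    [[0, -40, 0], 0, 0],
    [[0, 0, 0], 0, 0]
  ]
}}

```text
clock: 21.55
position: [0.4894, -0.0196, 0.105]
tool_rot: [3.14, 0.0, 0.175]
force: [-0.3, 1.1, 0.3]
grip_width: 0.0424
finger_force: 0.0
```

```bash
python3 - <<'E'
from h import *
print(bot.observe()["position"])
f=grab_frame("top"); g=grab_frame("scene")
a=[crop(f,.048,PL[2],.06),crop(g,.006,PL[2],.06),crop(f,.020,PL[3],.06),crop(g,.006,PL[3],.06)]
h=hsv(a[0]); m=((h[...,1]<45)&(h[...,2]>50)&(h[...,2]<110)).astype(np.uint8); m=cv2.morphologyEx(m,cv2.MORPH_OPEN,np.ones((25,25),np.uint8)); print("tr",rect(m,PL[2],.06))
save("v1",np.vstack([np.hstack(a[:2]),np.hstack(a[2:])]))
E
```

```text
[ 0.4894114  -0.01956498  0.10504305]
tr (array([463.2, 313.4]), 10.1, array([22.8, 72.2]), array([465.6, 311.4], dtype=float32), 1138.3999999999999)
```

View pics/v1.png

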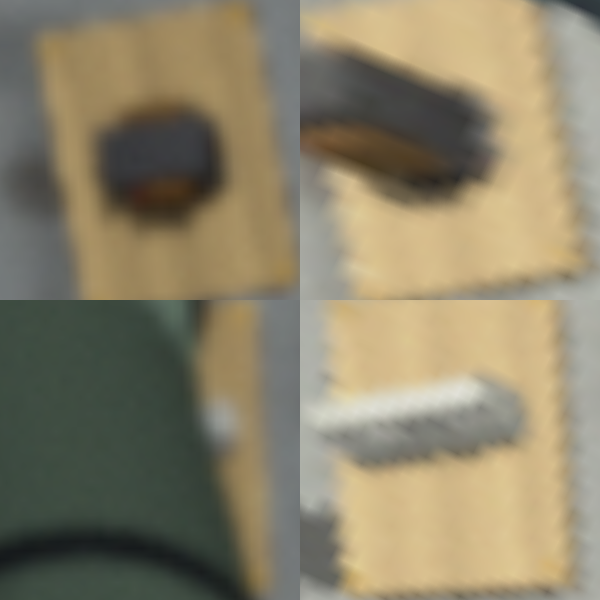

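The transformer sits on the P2 cross (core near 160,155 in the tile), and the terminal is parked on the blank plate. Fetching the terminal.

Emit:
{"fn": "arm_command", "kwargs": {
  "commands": [
    [[1, -7, 0], 0.1312, 0],
    [[1, -7, 0], 0.1312, 0],
    [[1, -7, 0], 0.1312, 0],
    [[1, -7, 0], 0.1312, 0],
    [[1, -7, 0], 0.1312, 0],
    [[1, -7, 0], 0.1312, 0],
    [[1, -7, 0], 0.1312, 0],
    [[0, -7, 0], 0.1312, 0],
    [[0, -7, 0], 0.1312, 0],
    [[0, -6, 0], 0.1312, 0],
    [[0, 0, -20], 0.1312, 0],
    [[0, 0, -20], 0.1312, 0],
    [[0, 0, -30], 0, 0],
    [[0, 0, -25], 0, 0],
    [[0, 0, -12], 0, 0],
    [[0, 0, -7], 0, 0],
    [[0, 0, -4], 0, 0],
    [[0, 0, 0], 0, 0]
  ]
}}

```text
clock: 23.45
position: [0.4971, -0.0829, -0.0128]
tool_rot: [3.141, 0.0, 1.756]
force: [0.1, -0.7, 1.1]
grip_width: 0.0427
finger_force: 0.0
```

Emit:
{"fn": "arm_command", "kwargs": {
  "commands": [
    [[0, 0, 0], 0, 1],
    [[0, 0, 0], 0, 1],
    [[0, 0, 0], 0, 1],
    [[0, 0, 0], 0, 1],
    [[0, 0, 0], 0, 1],
    [[0, 0, 0], 0, 1],
    [[0, 0, 0], 0, 1]
  ],
  "newtons": 30
}}

```text
clock: 24.15
position: [0.4973, -0.0832, -0.0123]
tool_rot: [3.14, 0.0, 1.756]
force: [-1.7, 0.5, 7.4]
grip_width: 0.0167
finger_force: 29.4
```

Emit:
{"fn": "arm_command", "kwargs": {
  "commands": [
    [[0, 0, 15], 0, 1],
    [[0, 0, 30], 0, 1],
    [[0, 0, 35], 0, 1],
    [[1, -30, 0], -0.05, 1],
    [[2, -38, 0], -0.05, 1],
    [[2, -38, 0], -0.05, 1],
    [[2, -38, 0], -0.05, 1],
    [[2, -38, 0], -0.05, 1],
    [[1, -25, 0], -0.047, 1],
    [[1, -16, 0], 0, 1],
    [[0, 0, -20], 0, 1],
    [[0, 0, -30], 0, 1],
    [[0, 0, -18], 0, 1],
    [[0, 0, -4], 0, 1],
    [[0, 0, 0], 0, 1]
  ]
}}

```text
clock: 25.65
position: [0.5079, -0.3055, -0.005]
tool_rot: [-3.141, -0.001, 1.461]
force: [0.3, 0.1, 0.4]
grip_width: 0.0171
finger_force: 29.8
```

Emit:
{"fn": "arm_command", "kwargs": {
  "commands": [
    [[0, -1, -4], 0, 1],
    [[0, 0, -3], 0, 1],
    [[0, 0, 0], 0, 1],
    [[0, 0, 0], 0, 0.2],
    [[0, 0, 0], 0, 0],
    [[0, 0, 0], 0, 0],
    [[0, 0, 25], 0, 0],
    [[0, 0, 40], 0, 0],
    [[0, 0, 45], 0, 0],
    [[0, 35, 0], 0, -0.5],
    [[0, 38, 0], 0, -0.9],
    [[0, 38, 0], 0, -0.9],
    [[0, 38, 0], 0, -0.9],
    [[0, 38, 0], 0, -0.9],
    [[0, 38, 0], 0, -0.9],
    [[0, 38, 0], 0, -0.9]
  ]
}}

```text
clock: 27.25
position: [0.5077, -0.0427, 0.0981]
tool_rot: [3.141, 0.0, 1.459]
force: [0.8, 0.2, 0.0]
grip_width: 0.081
finger_force: 0.0
```

```bash
python3 - <<'E'
from h import *
print(bot.observe()["position"],bot.observe()["grip_width"])
f=grab_frame("top"); c=(.508,-.312); h=hsv(crop(f,.018,c,.05)); print("term",rect(cv2.morphologyEx(((h[...,1]<75)&(h[...,2]>118)).astype(np.uint8),cv2.MORPH_OPEN,np.ones((9,9)))[20:-20,20:-20],c,.042))
c=(.4795,.407); h=hsv(crop(f,.036,c,.045)); print("spool",rect((h[...,1]<45)&(h[...,2]>130),c,.045))
E
```

```text
[ 0.50765027 -0.04265625  0.09813602] 0.08103362939116243
term (array([ 494.9, -315.5]), 83.7, array([49.5, 81.9]), array([ 507.3, -318.9], dtype=float32), 1457.6000000000001)
spool (array([479.1, 403.2]), -90.0, array([50.8, 56.8]), array([479.3, 404.8], dtype=float32), 2151.68)
```

Emit:
{"fn": "arm_command", "kwargs": {
  "commands": [
    [[-2.4, 30, 0], 0, -1],
    [[-2.4, 38, 0], 0, -1],
    [[-2.4, 38, 0], 0, -1],
    [[-2.4, 38, 0], 0, -1],
    [[-2.4, 38, 0], 0, -1],
    [[-2.4, 38, 0], 0, -1],
    [[-2.4, 38, 0], 0, -1],
    [[-2.4, 38, 0], 0, -1],
    [[-2.4, 38, 0], 0, -1],
    [[-2.4, 38, 0], 0, -1],
    [[-2.4, 38, 0], 0, -1],
    [[-1.5, 30, 0], 0, -1],
    [[0, 5, -10], 0, -1],
    [[0, 0, -20], 0, -1],
    [[0, 0, 0], 0, -1]
  ]
}}

```text
clock: 28.8
position: [0.479, 0.3994, 0.0656]
tool_rot: [-3.139, 0.003, 1.459]
force: [-0.7, -0.7, -0.6]
grip_width: 0.0853
finger_force: 0.0
```

Emit:
{"fn": "arm_command", "kwargs": {
  "commands": [
    [[0, 5, -20], 0, -1],
    [[0, 0, -25], 0, -1],
    [[0, 0, -18], 0, -1],
    [[0, 0, -10], 0, -1],
    [[0, 0, -5], 0, -1],
    [[0, 0, 0], 0, -0.3],
    [[0, 0, 0], 0, 1],
    [[0, 0, 0], 0, 1],
    [[0, 0, 0], 0, 1],
    [[0, 0, 0], 0, 1],
    [[0, 0, 0], 0, 1],
    [[0, 0, 0], 0, 1]
  ],
  "newtons": 45
}}

```text
clock: 30.0
position: [0.4803, 0.4062, -0.0089]
tool_rot: [3.141, -0.001, 1.459]
force: [-2.4, -2.7, 7.4]
grip_width: 0.0502
finger_force: 46.5
```

Spool is held at 50 mm. Parking it on the blank plate.

Emit:
{"fn": "arm_command", "kwargs": {
  "commands": [
    [[0, 0, 15], 0, 1],
    [[0, 0, 35], 0, 1],
    [[0, 0, 40], 0, 1],
    [[0, -15, 20], 0, 1],
    [[1, -32, 0], 0, 1],
    [[1, -38, 0], 0, 1],
    [[1, -38, 0], 0, 1],
    [[1, -38, 0], 0, 1],
    [[1, -38, 0], 0, 1],
    [[1, -38, 0], 0, 1],
    [[1, -38, 0], 0, 1],
    [[1, -38, 0], 0, 1],
    [[1, -38, 0], 0, 1],
    [[1, -38, 0], 0, 1],
    [[1, -38, 0], 0, 1],
    [[1, -38, 0], 0, 1],
    [[1, -29, 0], 0, 1],
    [[0, 0, -20], 0, 1],
    [[0, 0, -25], 0, 1],
    [[0, 0, 0], 0, 1]
  ]
}}

```text
clock: 32.0
position: [0.4916, -0.0882, 0.0539]
tool_rot: [-3.139, 0.0, 1.459]
force: [0.1, -0.4, -2.8]
grip_width: 0.0504
finger_force: 48.6
```

Emit:
{"fn": "arm_command", "kwargs": {
  "commands": [
    [[0, 0, -25], 0, 1],
    [[0, 0, -20], 0, 1],
    [[0, 0, -10], 0, 1],
    [[0, 0, -5], 0, 1],
    [[0, 0, -3], 0, 1],
    [[0, 0, 0], 0, 1]
  ]
}}

```text
clock: 32.6
position: [0.4932, -0.0881, -0.0076]
tool_rot: [3.141, 0.0, 1.459]
force: [0.2, 0.6, -1.8]
grip_width: 0.0502
finger_force: 48.5
```

Emit:
{"fn": "arm_command", "kwargs": {
  "commands": [
    [[0, 0, 0], 0, 0],
    [[0, 0, 0], 0, -0.7],
    [[0, 0, 0], 0, -1],
    [[0, 0, 25], 0, -1],
    [[0, 0, 40], 0, -1],
    [[0, 0, 45], 0, -1],
    [[2, -38, 0], 0, -1],
    [[2, -38, 0], 0, -1],
    [[2, -38, 0], 0, -1],
    [[0, 0, 0], 0, -1]
  ]
}}

```text
clock: 33.6
position: [0.4983, -0.2074, 0.102]
tool_rot: [3.141, 0.002, 1.453]
force: [0.3, -0.1, -0.1]
grip_width: 0.0857
finger_force: 0.0
```

```bash
python3 - <<'E'
from h import *
print(bot.observe()["position"])
f=grab_frame("top"); g=grab_frame("scene"); c=PL[5]
a=[crop(f,.032,c,.06),crop(g,.010,c,.06),crop(f,.006,PL[1],.06),crop(f,.018,PL[4],.06)]
im=np.vstack([np.hstack(a[:2]),np.hstack(a[2:])]); save("v2",im)
h=hsv(a[0]); m=((h[...,1]<70)&(h[...,2]>52)&(h[...,2]<95)).astype(np.uint8)
m=cv2.morphologyEx(m,cv2.MORPH_OPEN,cv2.getStructuringElement(cv2.MORPH_ELLIPSE,(61,61))); print("hs",rect(m,c,.06))
E
```

```text
[ 0.49825545 -0.20744059  0.10198717]
hs (array([ 495. , -443.4]), 63.4, array([56.3, 61.7]), array([ 495.3, -441.7], dtype=float32), 3051.36)
```

View pics/v2.png

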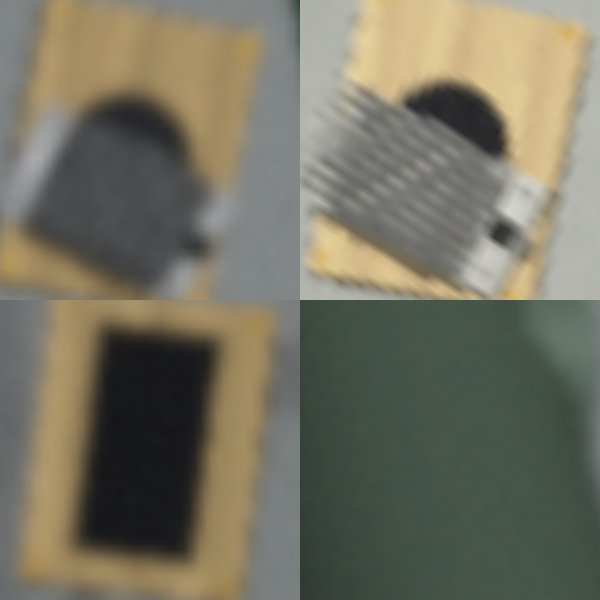

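P1 is now clear (rectangle outline at its centre), and the heat sink block is around (497,-444) with its axis at about 62°. Which foot is the longer one is unclear; it only matters by 4 mm and I'll check after placing. Gripping the heat sink.

Emit:
{"fn": "arm_command", "kwargs": {
  "commands": [
    [[0, -30, 0], -0.06, -1],
    [[0, -38, 0], -0.06, -1],
    [[0, -38, 0], -0.06, -1],
    [[0, -38, 0], -0.06, -1],
    [[0, -38, 0], -0.06, -1],
    [[0, -32, 0], -0.071, -1],
    [[-1, -22, 0], 0, -1],
    [[0, 0, -15], 0, -1],
    [[0, 0, 0], 0, -1]
  ]
}}

```text
clock: 34.6
position: [0.4976, -0.4361, 0.0849]
tool_rot: [-3.139, -0.001, 1.089]
force: [0.7, 0.2, 0.5]
grip_width: 0.0855
finger_force: 0.0
```

Emit:
{"fn": "arm_command", "kwargs": {
  "commands": [
    [[0, -7, -20], 0, -1],
    [[0, 0, -30], 0, -1],
    [[0, 0, -22], 0, -1],
    [[0, 0, -15], 0, -1],
    [[0, 0, -8], 0, -1],
    [[0, 0, -3], 0, -1],
    [[0, 0, 0], 0, -0.3],
    [[0, 0, 0], 0, 1],
    [[0, 0, 0], 0, 1],
    [[0, 0, 0], 0, 1],
    [[0, 0, 0], 0, 1],
    [[0, 0, 0], 0, 1],
    [[0, 0, 0], 0, 1]
  ],
  "newtons": 40
}}

```text
clock: 35.9
position: [0.4983, -0.4455, -0.01]
tool_rot: [3.14, 0.0, 1.088]
force: [-1.4, 0.7, 5.6]
grip_width: 0.0489
finger_force: 41.9
```

Held. Carrying to P1 with a turn of +1.93 rad.

Emit:
{"fn": "arm_command", "kwargs": {
  "commands": [
    [[0, 0, 15], 0, 1],
    [[0, 0, 35], 0, 1],
    [[0, 0, 40], 0, 1],
    [[0, 15, 25], 0, 1],
    [[0, 30, 0], 0.09, 1],
    [[0, 38, 0], 0.09, 1],
    [[0, 38, 0], 0.09, 1],
    [[0, 38, 0], 0.09, 1],
    [[0, 38, 0], 0.09, 1],
    [[0, 38, 0], 0.09, 1],
    [[0, 38, 0], 0.09, 1],
    [[0, 38, 0], 0.09, 1],
    [[0, 38, 0], 0.09, 1],
    [[0, 38, 0], 0.09, 1],
    [[0, 38, 0], 0.09, 1],
    [[0, 38, 0], 0.09, 1],
    [[0, 38, 0], 0.09, 1],
    [[0, 38, 0], 0.09, 1],
    [[0, 38, 0], 0.09, 1],
    [[0, 38, 0], 0.09, 1]
  ]
}}

```text
clock: 37.9
position: [0.4981, 0.1712, 0.1052]
tool_rot: [3.141, 0.002, 2.532]
force: [0.7, -0.2, -1.1]
grip_width: 0.0488
finger_force: 41.9
```

Emit:
{"fn": "arm_command", "kwargs": {
  "commands": [
    [[1, 38, 0], 0.09, 1],
    [[1, 38, 0], 0.09, 1],
    [[1, 38, 0], 0.09, 1],
    [[1, 38, 0], 0.08, 1],
    [[1, 38, 0], 0.07, 1],
    [[1, 30, 0], 0.06, 1],
    [[1, 15, 0], 0, 1],
    [[0, 0, 0], 0, 1],
    [[0, 0, 0], 0, 1]
  ]
}}

```text
clock: 38.8
position: [0.5052, 0.404, 0.1043]
tool_rot: [-3.141, 0.001, 3.007]
force: [0.5, -0.8, -1.9]
grip_width: 0.0493
finger_force: 41.9
```

```bash
python3 - <<'E'
from h import *
f=grab_frame("top"); c=PL[4]; a=[crop(f,.018,c,.06)]
p=bot.observe(); print(p["position"],p["tool_rot"])
h=hsv(a[0]); m=cv2.morphologyEx(((h[...,1]<60)&(h[...,2]>118)).astype(np.uint8),cv2.MORPH_OPEN,np.ones((9,9)));m[:30]=0;m[-30:]=0;m[:,:30]=0;m[:,-30:]=0
print("term",rect(m,c,.06))
h=hsv(crop(f,.006,PL[5],.05)); print("disc",rect(h[...,2]<60,PL[5],.05))
h=hsv(crop(f,.036,PL[3],.05)); print("spool",rect((h[...,1]<45)&(h[...,2]>150),PL[3],.05))
g=grab_frame("scene"); a.append(crop(g,.018,c,.06)); save("v3",np.hstack(a))
E
```

```text
[0.50545176 0.40351483 0.10426477] [-3.14066593e+00  8.91751783e-04  3.00613024e+00]
term (array([ 509.4, -312.7]), 82.3, array([18.5, 71.3]), array([ 509.6, -313.3], dtype=float32), 1154.72)
disc (array([ 517.5, -451.8]), -65.0, array([41.7, 42.1]), array([ 517.2, -451.7], dtype=float32), 1398.08)
spool (array([494.4, -87.9]), -26.6, array([51.3, 51.9]), array([494.2, -87.9], dtype=float32), 2052.48)
```

The terminal is on its outline to within about 2 mm, the disc centre is (517,-452) and the spool is parked at (494,-88). Lowering the heat sink.

Emit:
{"fn": "arm_command", "kwargs": {
  "commands": [
    [[1, 3, -20], 0.01, 1],
    [[0, 0, -30], 0, 1],
    [[0, 0, -30], 0, 1],
    [[0, 0, -20], 0, 1],
    [[0, 0, -8], 0, 1],
    [[0, 0, -4], 0, 1],
    [[0, 0, -1], 0, 1],
    [[0, 0, 0], 0, 1]
  ]
}}

```text
clock: 39.7
position: [0.5063, 0.4082, -0.0082]
tool_rot: [3.141, 0.001, 3.018]
force: [-0.4, 1.4, -1.3]
grip_width: 0.0493
finger_force: 41.9
```

Emit:
{"fn": "arm_command", "kwargs": {
  "commands": [
    [[0, 0, 0], 0, 0],
    [[0, 0, 0], 0, -0.7],
    [[0, 0, 0], 0, -1],
    [[0, 0, 25], 0, -1],
    [[0, 0, 40], 0, -1],
    [[0, 0, 45], 0, -1],
    [[0, -38, 0], -0.09, -1],
    [[0, -38, 0], -0.09, -1],
    [[0, -38, 0], -0.09, -1],
    [[0, -38, 0], -0.09, -1],
    [[0, -38, 0], -0.09, -1],
    [[0, -38, 0], -0.09, -1],
    [[0, -38, 0], -0.09, -1],
    [[0, -38, 0], -0.09, -1],
    [[0, -38, 0], -0.09, -1],
    [[0, -38, 0], -0.09, -1],
    [[0, -38, 0], -0.09, -1],
    [[0, 0, 0], -0.09, -1]
  ]
}}

```text
clock: 41.5
position: [0.5056, -0.0155, 0.1009]
tool_rot: [-3.14, 0.002, 1.928]
force: [-0.1, 1.8, 0.1]
grip_width: 0.0855
finger_force: 0.0
```

```bash
python3 - <<'E'
from h import *
p=bot.observe(); print(p["position"],p["tool_rot"])
f=grab_frame("top"); g=grab_frame("scene"); c=PL[1]
a=[crop(F,.010,c,.075) for F in (f,g)]; save("v4",np.hstack(a))
E
```

```text
[ 0.50560252 -0.01554877  0.10088612] [-3.14043027e+00  1.97078973e-03  1.92816721e+00]
```

View pics/v4.png

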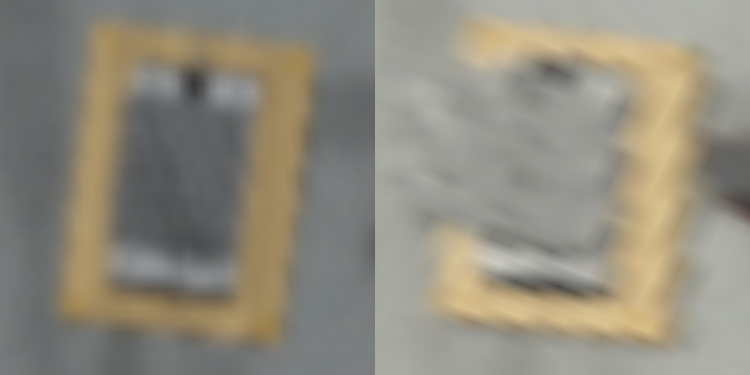

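On P1 the heat sink is aligned with its outline, with only a sliver of outline (about 4 mm) showing at the near end (row 292), well inside tolerance. Last one: the spool goes to P5.

Emit:
{"fn": "arm_command", "kwargs": {
  "commands": [
    [[-5, -35, 0], 0, -1],
    [[-6, -37, 0], 0, -1],
    [[0, 0, -20], 0, -1],
    [[0, 0, -30], 0, -1],
    [[0, 0, -30], 0, -1],
    [[0, 0, -20], 0, -1],
    [[0, 0, -9], 0, -1],
    [[0, 0, -4], 0, -1],
    [[0, 0, 0], 0, -0.3],
    [[0, 0, 0], 0, 1],
    [[0, 0, 0], 0, 1],
    [[0, 0, 0], 0, 1],
    [[0, 0, 0], 0, 1],
    [[0, 0, 0], 0, 1],
    [[0, 0, 0], 0, 1]
  ],
  "newtons": 45
}}

```text
clock: 43.1
position: [0.4952, -0.0823, -0.011]
tool_rot: [3.141, 0.001, 1.938]
force: [-3.4, -0.3, 11.5]
grip_width: 0.0505
finger_force: 45.1
```

Emit:
{"fn": "arm_command", "kwargs": {
  "commands": [
    [[0, 0, 15], 0, 1],
    [[0, 0, 35], 0, 1],
    [[0, 0, 45], 0, 1],
    [[2, -30, 0], 0, 1],
    [[2.5, -38, 0], 0, 1],
    [[2.5, -38, 0], 0, 1],
    [[2.5, -38, 0], 0, 1],
    [[2.5, -38, 0], 0, 1],
    [[2.5, -38, 0], 0, 1],
    [[2.5, -38, 0], 0, 1],
    [[2.5, -38, 0], 0, 1],
    [[2.5, -38, 0], 0, 1],
    [[1, -22, 0], 0, 1],
    [[0, -5, -20], 0, 1],
    [[0, 0, -30], 0, 1],
    [[0, 0, -25], 0, 1],
    [[0, 0, -8], 0, 1],
    [[0, 0, 0], 0, 1],
    [[0, 0, 0], 0, 1]
  ]
}}

```text
clock: 45.0
position: [0.5185, -0.4431, 0.0011]
tool_rot: [3.141, 0.001, 1.938]
force: [1.4, -0.2, -2.2]
grip_width: 0.0506
finger_force: 49.0
```

Emit:
{"fn": "arm_command", "kwargs": {
  "commands": [
    [[-0.5, -3, -4], 0, 1],
    [[0, 0, -4], 0, 1],
    [[0, 0, -2], 0, 1],
    [[0, 0, -1], 0, 1],
    [[0, 0, 0], 0, 1]
  ]
}}

```text
clock: 45.5
position: [0.5173, -0.4462, -0.0109]
tool_rot: [-3.141, 0.0, 1.938]
force: [-1.6, 0.7, 0.9]
grip_width: 0.0509
finger_force: 49.4
```

Emit:
{"fn": "arm_command", "kwargs": {
  "commands": [
    [[0, 0, 0], 0, 0],
    [[0, 0, 0], 0, -0.7],
    [[0, 0, 0], 0, -1],
    [[0, 0, 25], 0, -1],
    [[0, 0, 40], 0, -1],
    [[0, 0, 45], 0, -1],
    [[-2, 38, 0], 0, -1],
    [[-2, 38, 0], 0, -1],
    [[-2, 38, 0], 0, -1],
    [[-2, 38, 0], 0, -1],
    [[-2, 38, 0], 0, -1],
    [[-2, 38, 0], 0, -1],
    [[-2, 38, 0], 0, -1],
    [[-2, 38, 0], 0, -1],
    [[-2, 38, 0], 0, -1],
    [[-2, 38, 0], 0, -1],
    [[-2, 38, 0], 0, -1],
    [[0, 0, 0], 0, -1],
    [[0, 0, 0], 0, -1]
  ]
}}

```text
clock: 47.4
position: [0.4956, -0.0274, 0.0991]
tool_rot: [3.141, 0.0, 1.94]
force: [-0.3, -0.3, -1.2]
grip_width: 0.0855
finger_force: 0.0
```

```bash
python3 - <<'E'
from h import *
p=bot.observe(); print(p["position"])
f=grab_frame("top"); g=grab_frame("scene"); c=(.517,-.451)
h=hsv(crop(f,.036,c,.05)); m=(h[...,1]<45)&(h[...,2]>145); print("spool",rect(m,c,.05))
a=[crop(f,.036,c,.07),crop(f,.018,PL[4],.07),crop(f,.006,PL[2],.07),crop(f,.006,PL[1],.07)]
save("v5",np.vstack([np.hstack(a[:2]),np.hstack(a[2:])]),.85)
E
```

```text
[ 0.49560391 -0.0274492   0.09908209]
spool (array([ 519.4, -450.7]), 26.6, array([52.1, 52.6]), array([ 519.9, -450.1], dtype=float32), 2061.6)
```

View pics/v5.png

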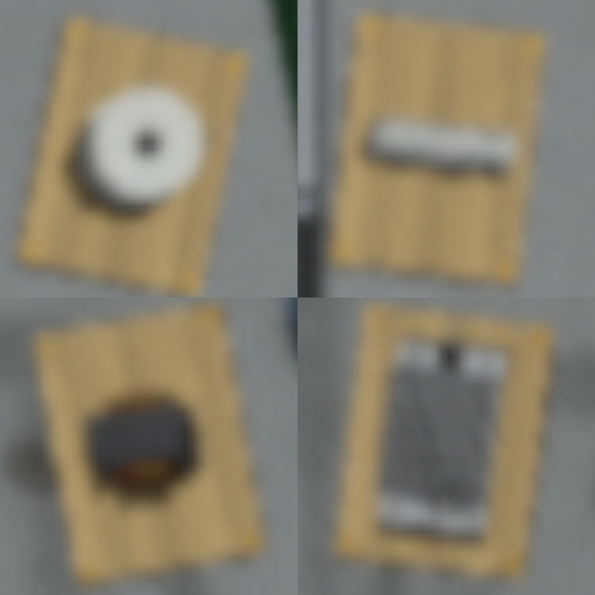

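All four components are on their own plates: the spool at tile (145,145), terminal at (443,145), transformer at (145,443) and heat sink at (443,438). The spool and terminal measure within about 3 mm of centre, and the heat sink looks about 4 mm off. The gripper is open and clear, so I'm handing in.

```bash
python3 -c "
from h import *
print(ticket.job_done())"
```

```text
the job is handed in; nothing more can be done
None
```

All four components are released on their own plates (spool and terminal within about 3 mm of centre, heat sink about 4 mm off, transformer judged by eye), I did not go near the bottle, and the job was handed in at about 47 s with no verdict shown.

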